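# Slide the yellow shim out over the stand's edge, pinch it and lay it in the kit tray

## Task

The next press set-up needs the yellow shim. Press on it from above and slide it forward along its channel until about a third of its length sticks out over the open front edge of the stand, then pinch the overhanging end by its two long edges, lift it off and lay it flat inside the black tray, lengthwise. Leave the blue shim where it is.

Things in the scene. Friction and masses are not known exactly. Their poses are not given: they have to be found in the camera images.
- shim_yellow: Yellow flat plastic shim, 130 x 48 x 4 mm, about 40 g, slick. Origin: centre of its underside; x along the 130 mm, y across, z up. It lies in either channel of the stand, x along the stand's x, its -x end 4 to 16 mm behind the open front edge, its top 1 mm above the ribs beside it. Friction on the deck about 0.25: shut fingertips pressed on it with 5 to 20 N drag it along without slipping.
- shim_blue: Blue flat plastic shim, same size and axes as the yellow one, in the other channel of the stand, where it stays.
- stand: Fixed aluminium stand with two channels on top. Origin: centre of its footprint, z up. Deck 160 (x) by 122 mm (y), its surface 60 mm above the bench. Front edge at x = -80 mm, open, facing the robot, free air in front and below. Channels centred at y = +28 and -28 mm, about 52 mm wide, between ribs 3 mm high along x that keep a shim straight; a stop 12 mm high closes them behind, at x = +74 mm.
- tray: Shallow open black tray fixed to the bench, 190 (x) by 130 mm (y), 14 mm high; walls and floor 4 mm thick (inside 182 x 122 mm, inner floor 4 mm above the bench). Origin: centre of its underside, z up.

How it is judged:
By the outcome, as a careful person would: the job done as asked, in the order asked, and still so for the second after the job is handed in, with the robot touching nothing.
It also fails if it takes over 51 s, if anything falls off the work surface, if the arm or the gripper's body presses on something with over 40 N, if the wrist force passes 120 N, or if a joint passes its speed limit or range.

## Robot

A 6-joint arm with a two-finger parallel gripper is mounted at the origin on a cart in front of the work surface, level with it; the furniture and walls round the work are solid. World frame = base frame: x ahead of the robot, y to its left, z up, the work surface at z = 0. Lengths are in m, angles in rad, forces in N, time in s.
With the tool pointing down it reaches from about 0.325 to 0.775 m from the base axis. Payload 5.5 kg.
Tool frame: the origin (TCP) lies at the very end of the fingers, on their centre line; the grasp point (between the pads) lies 19 mm behind it; z points along the fingers, y is the line along which they close (so a half turn about z gives the same grasp; the last joint's range is limited). The gripper opens to 88 mm and grips with 3 to 60 N. Pads are 20 mm wide; open, the fingers measure 115 mm over their backs; the gripper's body (75 mm by 178 mm) begins 61 mm behind the grasp point.
Start: joints at [1.077, 0.091, 1.231, -0, 1.82, -0.057], TCP at [0.254, 0.544, 0.201] pointing down, gripper open.
Joint ranges: [-2.87, 2.87], [-0.86, 2.18], [0.17, 2.46], [-1.51, 4.65], [0.06, 2.69], [-2.65, 2.65]. Speed limits (rad/s): [2.57, 2.57, 3.01, 3.14, 3.14, 3.14].

## Interface

Orientations are given as a rotation vector (axis times angle).
In Python, from plant import read_state, get_image, job_done gives the robot as it stands.
- The arm moves only by the shell command python3 -m crank 'ROWS' [FORCE]. ROWS is JSON, a list of rows, each an object with "offset": the shift along the tool's x, y, z in m, a list of three; "rotation": the turn, a rotation vector about the tool's x, y, z in degrees, a list of three; "grip": the opening in per cent of the stroke, from 0 (shut) to 100 (fully open). A call has 1 to 10 rows; each row shifts and turns the commanded pose from where the row before left it, along the tool's axes as they then stand; what a row does not reach is not made up. A row lasts 1/8 s, in which the tool goes at most 62.5 mm and 10.7 degrees, less where a joint would pass 70% of its speed; a pose out of reach is approached as far as the arm can. A call with a gripper value outside its range is refused whole. The fingers move at their own pace and stop on an object; FORCE is the grip in N (left out, the last holds). Time passes only in rows, so rows that do not move let the fingers close. It gives the time, the measured TCP pose, the force, the opening and the grip force at its end, in the units of the state.
- read_state(): the state, without advancing time (a new reading comes with each control period).
- get_image(name): name is "scene" or "top"; returns a dict with "color" (480x640x3 uint8, blue, green, red), "depth" (480x640 float32, m along the optical axis (not along the pixel's ray), 0 where there is no reading), "mtx" (3x3 intrinsics, pixels), "k1" (the pictures are not rectified: a ray, as slopes to the right and down, at radius r is drawn at 1 + k1 r^2 times it, then the intrinsics apply), "R" (3x3) and "t" (3): a world point X has camera coordinates R X + t. Camera axes: x right, y down, z forward; pixel columns grow to the right and rows downward; lengths in m; the calibration is good to about 2 mm. A picture is of the moment at which its call begins.
- job_done(): hands the job in; it is judged then, once.
The state is a dict: "time_s": time; "joint_pos": joint angles; "joint_vel": joint speeds; "joint_efforts": joint torques, N m; "position": TCP position; "eef_rot": TCP orientation; "contact_force": force on the tool from outside, world axes, zero at the start; "wrist_torque": the same for the moment, N m; "opening": finger opening in m; "gripper_force": force on a finger pad.
Only numpy, scipy, OpenCV 4.12 (cv2) and the standard library are available. Lean on these libraries where they do the work, as an engineer would, in place of code of your own. Each camera call takes 0.05 s, during which the arm holds its last target. There are 200 camera calls.

## Working session

There is one attempt and no reset: what is moved stays moved. The work goes in short steps, Python scripts to look and compute and a shell command to move; the robot and the scene stay as the last step left them, time stands still between calls to the robot, and variables do not carry over. Pictures are saved under pics/ and viewed, at most 11 in all, crops included, and the job is handed in when it is done.

```bash
mkdir -p pics; python3 - <<'E'
from plant import *
import cv2,numpy as np
s=read_state();print(s)
for n in("scene","top"):
    g=get_image(n);cv2.imwrite(f"pics/{n}0.png",g["color"]);print(n,g["mtx"],g["k1"],g["R"],g["t"])
E
```

```text
{'time_s': 0.0, 'joint_pos': array([ 1.07731610e+00,  9.18147527e-02,  1.23189016e+00,  1.75640196e-05,
        1.81979630e+00, -5.66947615e-02]), 'joint_vel': array([-0.0006355 , -0.0017026 ,  0.00067457,  0.00055426, -0.0024469 ,
       -0.00095347]), 'joint_efforts': array([ 2.06822697e-04, -4.46444750e+01, -4.06457841e+01,  6.97877258e-02,
        2.90950353e-02, -1.32545229e-04]), 'position': array([0.25364747, 0.54337008, 0.19993092]), 'eef_rot': array([-6.80537246e-01, -3.06644829e+00,  2.87748922e-03]), 'contact_force': array([-0.1503907 ,  0.31089073, -0.79596813]), 'wrist_torque': array([ 0.00863362,  0.01959274, -0.0291103 ]), 'gripper_force': 0.0, 'opening': 0.0875837292114124}
scene [[557.97933991   0.         326.18344174]
 [  0.         557.97933991 236.17086617]
 [  0.           0.           1.        ]] -0.10497672713555546 [[-0.80992799 -0.58619881 -0.01968776]
 [-0.38761115  0.5601359  -0.73212388]
 [ 0.44019797 -0.58533642 -0.68088694]] [0.33108162 0.35745434 0.55627688]
top [[487.58413675   0.         315.6691106 ]
 [  0.         487.58413675 239.03272658]
 [  0.           0.           1.        ]] -0.02607899549930098 [[-0.00600625 -0.99988683  0.01379317]
 [-0.98083133  0.00320413 -0.19483234]
 [ 0.1947661  -0.01469898 -0.98073957]] [-0.16913268  0.55520801  0.81246634]
```

View pics/top0.png

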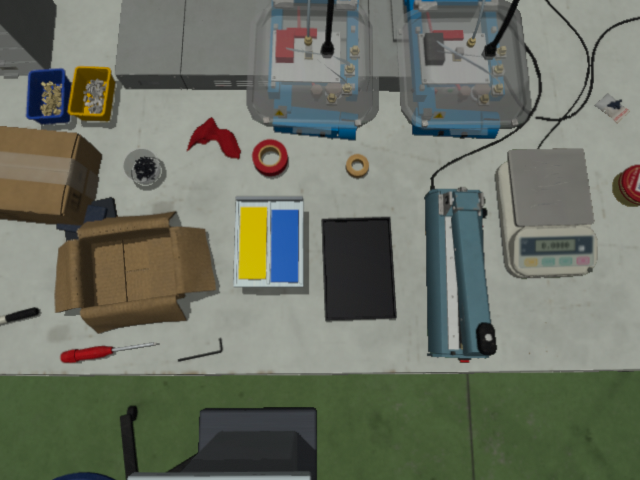

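View pics/scene0.png

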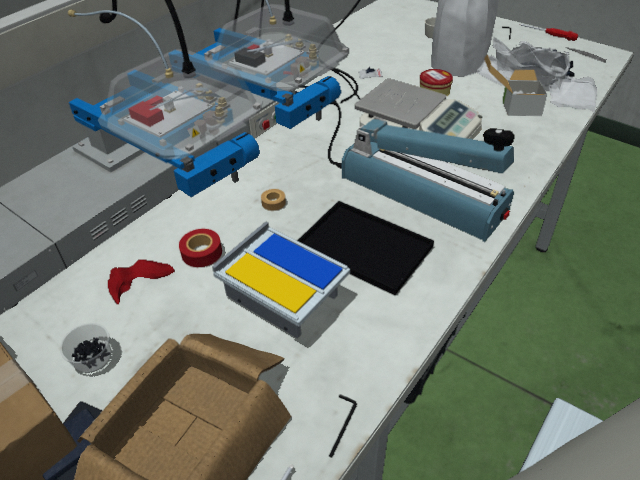

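Top view: yellow shim at about (254,243), blue shim (285,246), stand spanning columns 236–303 with its open front edge at row ~288, and tray centred at (359,269). Scene view: yellow shim (270,281), blue shim (300,260), tray (367,247). Now I'll measure them.

```bash
cat >h.py <<'E'
from plant import *
import cv2,numpy as np
def cast(g,px,z):
    px=np.asarray(px,float).reshape(-1,1,2)
    d=(px[:,0]-g["mtx"][:2,2])/g["mtx"][0,0]; u=d.copy()
    for _ in range(10): u=d/(1+g["k1"]*(u**2).sum(1,keepdims=True))
    r=np.c_[u,np.ones(len(u))]@g["R"]; c=-g["R"].T@g["t"]
    return c+r*((z-c[2])/r[:,2])[:,None]
def mask(g,col):
    h=cv2.cvtColor(g["color"],cv2.COLOR_BGR2HSV)
    lo,hi={"y":((22,150,120),(34,255,255)),"b":((105,170,90),(120,255,255)),"k":((0,0,0),(180,255,48))}[col]
    return cv2.inRange(h,lo,hi)
def rect(g,col,z,box):
    m=mask(g,col); k=np.zeros_like(m); a,b,c,d=box; k[b:d,a:c]=m[b:d,a:c]
    cs=cv2.findContours(k,0,cv2.CHAIN_APPROX_NONE)[0]; c=max(cs,key=cv2.contourArea)
    P=cast(g,c[:,0],z)[:,:2]
    (cx,cy),(w,h),a=cv2.minAreaRect((P*1000).astype(np.float32))
    if w<h: w,h,a=h,w,a+90
    return np.round([cx,cy,w,h,(a+90)%180-90],1), np.round(P.min(0)*1000), np.round(P.max(0)*1000)
E
python3 - <<'E'
from h import *
B={"top":{"y":(230,190,310,300),"b":(265,190,310,300),"k":(315,205,405,330)},"scene":{"y":(215,230,330,330),"b":(240,220,355,300),"k":(290,190,440,300)}}
for n in B:
    g=get_image(n)
    for c,z in(("y",.064),("b",.064),("k",.014)):
        print(n,c,*rect(g,c,z,B[n][c]))
E
```

```text
top y [547.8 -60.8 127.3  46.5  -0. ] [484. -84.] [611. -37.]
top b [ 5.423e+02 -1.165e+02  1.271e+02  4.440e+01  1.000e-01] [ 479. -139.] [606. -94.]
top k [ 509.  -250.5  187.7  127.4    1.7] [ 415. -316.] [ 603. -186.]
scene y [ 5.505e+02 -6.030e+01  1.307e+02  4.860e+01 -3.000e-01] [485. -85.] [616. -36.]
scene b [ 5.445e+02 -1.161e+02  1.299e+02  4.870e+01 -3.000e-01] [ 479. -141.] [609. -91.]
scene k [ 509.3 -245.5  193.5  138.6    1.4] [ 411. -317.] [ 608. -178.]
```

```bash
python3 - <<'E'
from h import *
g=get_image("top"); D=g["depth"]
v,u=np.mgrid[180:305,225:315]; 
c=-g["R"].T@g["t"]; d=D[180:305,225:315].ravel()
P=cast(g,np.c_[u.ravel(),v.ravel()],0.0); r=P-c; s=d/(r@g["R"][2]); X=(c+r*s[:,None])*1000
k=(d>0)&(X[:,2]>50)
print("deck z",np.percentile(X[k,2],[5,50,95]))
for lo in range(-150,-20,10):
    q=X[k&(X[:,1]>lo)&(X[:,1]<=lo+10)]
    if len(q): print(lo,len(q),q[:,0].min().round(1),q[:,0].max().round(1),q[:,2].max().round(1))
print(X[k].min(0),X[k].max(0))
# colour profile along the front, plane z=.06
for y in (-60,-88,-116):
    Q=np.c_[np.arange(.455,.50,.0025),np.full(18,y/1000),np.full(18,.06)]
    C=Q@g["R"].T+g["t"]; p=C[:,:2]/C[:,2:]; p*=1+g["k1"]*(p**2).sum(1,keepdims=True); p=p*g["mtx"][0,0]+g["mtx"][:2,2]
    print(y,[(round(a*1000),int(g["color"][int(round(b)),int(round(e))].mean())) for a,(e,b) in zip(Q[:,0],p)])
E
```

```text
deck z [58.791521   63.53579485 67.04794558]
-150 475 468.8 627.9 73.4
-140 479 469.1 628.0 73.8
-130 518 469.1 628.1 73.8
-120 529 469.1 627.8 76.2
-110 511 469.1 628.7 73.7
-100 514 469.0 627.6 74.7
-90 508 469.0 627.7 77.1
-80 521 469.2 627.9 74.7
-70 520 469.0 628.2 75.0
-60 503 470.9 627.9 74.0
-50 504 470.9 628.3 73.4
-40 515 470.8 628.2 73.8
-30 118 470.9 627.8 71.6
[ 468.81894279 -149.24905659   50.38406738] [628.71252205 -26.61292427  77.11383096]
-60 [(455, 149), (458, 124), (460, 82), (462, 81), (465, 81), (468, 81), (470, 146), (473, 186), (475, 191), (478, 191), (480, 187), (483, 111), (485, 115), (488, 130), (490, 130), (493, 129), (495, 129), (498, 128)]
-88 [(455, 127), (458, 92), (460, 86), (462, 85), (465, 85), (468, 84), (470, 146), (473, 183), (475, 173), (478, 180), (480, 182), (483, 183), (485, 184), (488, 184), (490, 184), (493, 184), (495, 184), (498, 184)]
-116 [(455, 143), (458, 117), (460, 76), (462, 77), (465, 78), (468, 78), (470, 146), (473, 186), (475, 188), (478, 151), (480, 103), (483, 102), (485, 101), (488, 102), (490, 102), (493, 102), (495, 102), (498, 102)]
```

```bash
python3 - <<'E'
from h import *
g=get_image("scene");cv2.imwrite("pics/c1.png",cv2.resize(g["color"][215:345,205:365],None,fx=4.5,fy=4.5,interpolation=cv2.INTER_CUBIC))
E
```

```text
(no output)
```

View pics/c1.png

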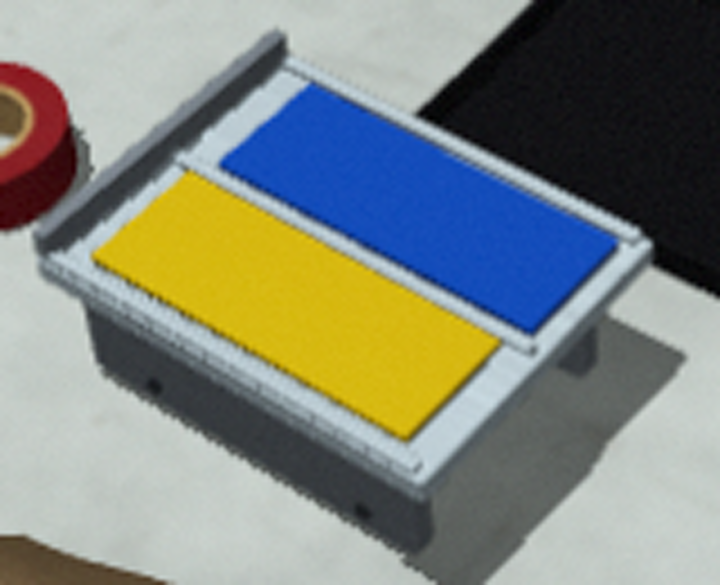

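Front edge at x ≈ 0.470; the yellow shim is in the +y channel with its front end at x ≈ 0.484 (crop: front end just behind the front lip, channel clear). Slide needed: about 57 mm. I'll square the tool to the stand (tool x = −world x, tool y = +world y), close it and move over the shim.

```bash
python3 -m crank '[{"offset":[0,0,-0.01],"rotation":[0,0,-8.35],"grip":0},{"offset":[0,0,-0.01],"rotation":[0,0,-8.35],"grip":0},{"offset":[0,0,-0.01],"rotation":[0,0,-8.35],"grip":0},{"offset":[-0.025,-0.045,0],"rotation":[0,0,0],"grip":0},{"offset":[-0.025,-0.045,0],"rotation":[0,0,0],"grip":0},{"offset":[-0.025,-0.045,0],"rotation":[0,0,0],"grip":0},{"offset":[-0.025,-0.045,0],"rotation":[0,0,0],"grip":0},{"offset":[-0.025,-0.045,0],"rotation":[0,0,0],"grip":0},{"offset":[-0.025,-0.045,0],"rotation":[0,0,0],"grip":0},{"offset":[-0.025,-0.045,0],"rotation":[0,0,0],"grip":0}]' 40
```

```text
time_s: 1.55
position: [0.4295, 0.2272, 0.2312]
eef_rot: [-0.001, 3.141, 0.0]
contact_force: [1.2, 0.0, 0.2]
opening: 0.0005
gripper_force: 0.0
```

```bash
python3 -m crank '[{"offset":[-0.021,-0.041,0],"rotation":[0,0,0],"grip":0},{"offset":[-0.021,-0.041,0],"rotation":[0,0,0],"grip":0},{"offset":[-0.021,-0.041,0],"rotation":[0,0,0],"grip":0},{"offset":[-0.021,-0.041,0],"rotation":[0,0,0],"grip":0},{"offset":[-0.021,-0.041,0],"rotation":[0,0,0],"grip":0},{"offset":[-0.021,-0.041,0],"rotation":[0,0,0],"grip":0},{"offset":[-0.020,-0.042,0],"rotation":[0,0,0],"grip":0},{"offset":[0,0,0.045],"rotation":[0,0,0],"grip":0},{"offset":[0,0,0.045],"rotation":[0,0,0],"grip":0},{"offset":[0,0,0.045],"rotation":[0,0,0],"grip":0}]'; python3 - <<'E'
from h import *
g=get_image("scene");cv2.imwrite("pics/c2.png",g["color"][100:400,130:530])
print(read_state()["position"])
E
```

```text
time_s: 2.8
position: [0.575, -0.0594, 0.0946]
eef_rot: [0.0, 3.141, 0.0]
contact_force: [0.7, -0.4, -0.5]
opening: 0.0003
gripper_force: 0.0
[ 0.57170074 -0.05877946  0.08690301]
```

View pics/c2.png

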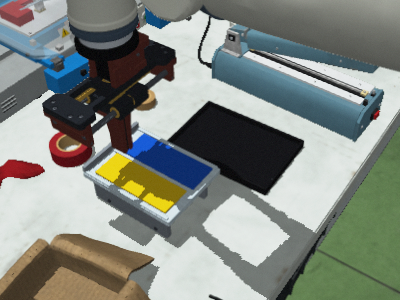

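The picture shows the shut fingers above the rear half of the yellow shim (crop ~(125,150)). Let it settle, then descend in small steps watching the force.

```bash
python3 -m crank '[{"offset":[0,0,0],"rotation":[0,0,0],"grip":0},{"offset":[0,0,0],"rotation":[0,0,0],"grip":0}]'; python3 -m crank '[{"offset":[0,0,0.015],"rotation":[0,0,0],"grip":0},{"offset":[0,0,0],"rotation":[0,0,0],"grip":0},{"offset":[0,0,0],"rotation":[0,0,0],"grip":0}]'
```

```text
time_s: 3.1
position: [0.5764, -0.0594, 0.099]
eef_rot: [-0.001, 3.138, -0.001]
contact_force: [-0.2, 0.2, -0.5]
opening: 0.0003
gripper_force: 0.0
time_s: 3.48
position: [0.5751, -0.0592, 0.0812]
eef_rot: [-0.001, 3.142, -0.0]
contact_force: [0.0, 0.5, 0.6]
opening: 0.0006
gripper_force: 0.0
```

```bash
python3 -m crank '[{"offset":[0,0,0.006],"rotation":[0,0,0],"grip":0},{"offset":[0,0,0.006],"rotation":[0,0,0],"grip":0},{"offset":[0,0,0.002],"rotation":[0,0,0],"grip":0},{"offset":[0,0,0.001],"rotation":[0,0,0],"grip":0},{"offset":[0,0,0.001],"rotation":[0,0,0],"grip":0},{"offset":[0,0,0],"rotation":[0,0,0],"grip":0}]'; python3 -m crank '[{"offset":[0,0,0.001],"rotation":[0,0,0],"grip":0},{"offset":[0,0,0],"rotation":[0,0,0],"grip":0}]'
```

```text
time_s: 4.22
position: [0.5751, -0.0592, 0.0651]
eef_rot: [-0.001, 3.141, -0.0]
contact_force: [0.8, -0.1, 0.8]
opening: 0.0003
gripper_force: 0.0
time_s: 4.47
position: [0.575, -0.0592, 0.064]
eef_rot: [0.001, -3.142, 0.0]
contact_force: [-0.0, 0.0, 0.5]
opening: 0.0006
gripper_force: 0.0
```

```bash
python3 -m crank '[{"offset":[0,0,0.0005],"rotation":[0,0,0],"grip":0},{"offset":[0,0,0],"rotation":[0,0,0],"grip":0}]'; python3 -m crank '[{"offset":[0,0,0.0005],"rotation":[0,0,0],"grip":0},{"offset":[0,0,0],"rotation":[0,0,0],"grip":0}]'
```

```text
time_s: 4.72
position: [0.575, -0.0592, 0.0635]
eef_rot: [0.001, -3.142, -0.0]
contact_force: [-0.8, 0.2, 0.4]
opening: 0.0008
gripper_force: 0.0
time_s: 4.97
position: [0.575, -0.0592, 0.063]
eef_rot: [0.001, -3.141, -0.0]
contact_force: [0.6, -0.1, -0.2]
opening: 0.0003
gripper_force: 0.0
```

```bash
for i in 1; do python3 -m crank '[{"offset":[0,0,0.0005],"rotation":[0,0,0],"grip":0},{"offset":[0,0,0],"rotation":[0,0,0],"grip":0}]'; done; python3 -m crank '[{"offset":[0,0,0.0005],"rotation":[0,0,0],"grip":0},{"offset":[0,0,0],"rotation":[0,0,0],"grip":0}]'
```

```text
time_s: 5.22
position: [0.575, -0.0592, 0.0625]
eef_rot: [0.001, -3.141, 0.0]
contact_force: [0.5, -0.1, -0.2]
opening: 0.0005
gripper_force: 0.0
time_s: 5.48
position: [0.5751, -0.0592, 0.062]
eef_rot: [0.001, -3.142, -0.0]
contact_force: [0.9, -0.1, 0.7]
opening: 0.0005
gripper_force: 0.0
```

```bash
python3 -m crank '[{"offset":[0,0,0.0005],"rotation":[0,0,0],"grip":0},{"offset":[0,0,0],"rotation":[0,0,0],"grip":0}]';python3 -m crank '[{"offset":[0,0,0.0005],"rotation":[0,0,0],"grip":0},{"offset":[0,0,0],"rotation":[0,0,0],"grip":0}]'; python3 - <<'E'
from h import *
g=get_image("scene");cv2.imwrite("pics/c3.png",cv2.resize(g["color"][200:330,200:370],None,fx=4,fy=4))
E
```

```text
time_s: 5.72
position: [0.5751, -0.0592, 0.0615]
eef_rot: [0.001, -3.142, 0.0]
contact_force: [-0.3, 1.0, 0.4]
opening: 0.0002
gripper_force: 0.0
time_s: 5.98
position: [0.575, -0.0592, 0.0609]
eef_rot: [0.001, -3.141, -0.0]
contact_force: [0.6, 0.2, 0.3]
opening: 0.0004
gripper_force: 0.0
```

View pics/c3.png

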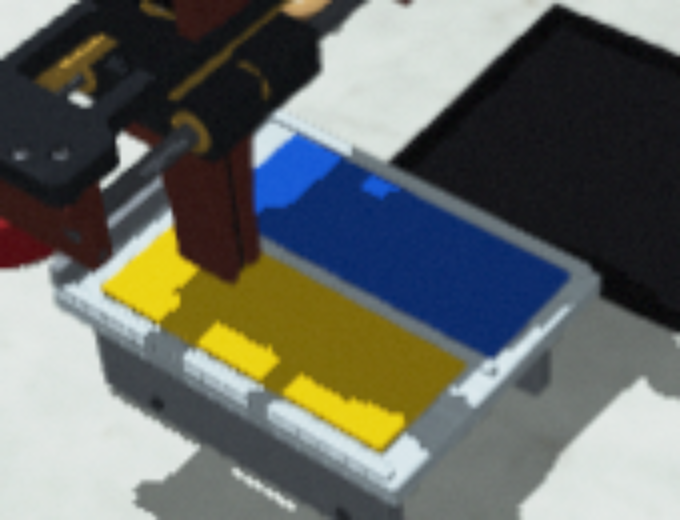

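Fingertips sit right over the yellow shim (tip at crop (235,280)), not clearly touching yet. Continue in small steps.

```bash
python3 -m crank '[{"offset":[0,0,0.0005],"rotation":[0,0,0],"grip":0},{"offset":[0,0,0],"rotation":[0,0,0],"grip":0}]';python3 -m crank '[{"offset":[0,0,0.0005],"rotation":[0,0,0],"grip":0},{"offset":[0,0,0],"rotation":[0,0,0],"grip":0}]';
```

```text
time_s: 6.28
position: [0.575, -0.0592, 0.0605]
eef_rot: [0.001, -3.141, -0.0]
contact_force: [0.4, -0.5, 0.3]
opening: 0.0007
gripper_force: 0.0
time_s: 6.52
position: [0.5751, -0.0592, 0.06]
eef_rot: [0.001, -3.142, -0.0]
contact_force: [-0.2, -0.7, -0.1]
opening: 0.0007
gripper_force: 0.0
```

```bash
python3 -m crank '[{"offset":[0,0,0.0005],"rotation":[0,0,0],"grip":0},{"offset":[0,0,0],"rotation":[0,0,0],"grip":0}]';
```

```text
time_s: 6.78
position: [0.5751, -0.0592, 0.0595]
eef_rot: [0.001, -3.142, 0.0]
contact_force: [-0.4, 0.4, -0.2]
opening: 0.0004
gripper_force: 0.0
```

```bash
python3 - <<'E'
from h import *
g=get_image("scene")
c=g["color"][240:285,235:275].astype(int); m=((c[...,2]>c[...,1]*1.8)&(c[...,2]<140)).astype(np.uint8)
ys,xs=np.nonzero(m); b=ys.max(); print(b+240,xs[ys==b]+235)
p=(xs[ys==b].mean()+235,b+240.5)
for z in(.06,.064,.068):print(cast(g,p,z)*1000)
D=g["depth"];print(D[b+238,int(p[0])],D[b+243,int(p[0])], [ (g["R"]@(cast(g,p,z)[0])+g["t"])[2] for z in(.06,.064)])
E
python3 -m crank '[{"offset":[0,0,0.0005],"rotation":[0,0,0],"grip":0},{"offset":[0,0,0],"rotation":[0,0,0],"grip":0}]'
```

```text
270 [257]
[[581.17729709 -68.27882953  60.        ]]
[[578.31966557 -65.63653109  64.        ]]
[[575.46203405 -62.99423266  68.        ]]
0.77562034 0.8011356 [np.float64(0.8112228178297372), np.float64(0.8056947129781478)]
time_s: 7.08
position: [0.575, -0.0592, 0.059]
eef_rot: [0.001, -3.141, 0.0]
contact_force: [0.1, -0.5, -0.2]
opening: 0.0005
gripper_force: 0.0
```

```bash
python3 - <<'E'
from h import *
g=get_image("scene"); D=g["depth"]
u,v=np.meshgrid(np.arange(228,275),np.arange(215,276)); d=D[215:276,228:275].ravel()
c=-g["R"].T@g["t"]; r=cast(g,np.c_[u.ravel(),v.ravel()],0)-c; X=(c+r*(d/(r@g["R"][2]))[:,None])*1000
col=g["color"][215:276,228:275].reshape(-1,3).astype(int); m=(col[:,2]>col[:,1]*1.6)&(col[:,2]<140)
print(m.sum()); Y=X[m]; Y=Y[np.argsort(Y[:,2])]; print(Y[:200:12].round(0)); print("yellow z",np.median(X[(col[:,2]>100)&(col[:,0]<60)&(col[:,1]>80)],0))
print(read_state()["position"],read_state()["joint_pos"])
E
```

```text
568
[[563. -54.  84.]
 [564. -65.  87.]
 [580. -50.  88.]
 [575. -51.  89.]
 [564. -51.  91.]
 [565. -51.  92.]
 [573. -51.  93.]
 [571. -51.  94.]
 [583. -50.  96.]
 [563. -58.  97.]
 [585. -51.  98.]
 [568. -49.  99.]
 [564. -65. 100.]
 [563. -52. 101.]
 [565. -54. 103.]
 [584. -51. 104.]
 [563. -55. 105.]]
yellow z [589.87187065 -59.4555323   64.69443459]
[ 0.57506353 -0.05918105  0.05900339] [-1.61382645e-01  5.11708498e-02  1.52404061e+00 -2.45289344e-05
  1.56644614e+00 -1.73257184e+00]
```

The depth cloud puts the real fingertip at z ≈ 0.083 while the state says 0.059, so the tool's reported tip is ~20+ mm too low. Horizontally it agrees. I'll trust contact and keep going down.

```bash
python3 -m crank '[{"offset":[0,0,0.005],"rotation":[0,0,0],"grip":0},{"offset":[0,0,0.005],"rotation":[0,0,0],"grip":0},{"offset":[0,0,0],"rotation":[0,0,0],"grip":0}]'; python3 - <<'E'
from h import *
g=get_image("scene"); D=g["depth"]
u,v=np.meshgrid(np.arange(228,275),np.arange(225,290)); d=D[225:290,228:275].ravel()
c=-g["R"].T@g["t"]; r=cast(g,np.c_[u.ravel(),v.ravel()],0)-c; X=(c+r*(d/(r@g["R"][2]))[:,None])*1000
col=g["color"][225:290,228:275].reshape(-1,3).astype(int); m=(col[:,2]>col[:,1]*1.6)&(col[:,2]<140)
Y=X[m]; Y=Y[np.argsort(Y[:,2])]; print(Y[:40:8].round(0))
E
python3 -m crank '[{"offset":[0,0,0.001],"rotation":[0,0,0],"grip":0},{"offset":[0,0,0.001],"rotation":[0,0,0],"grip":0},{"offset":[0,0,0],"rotation":[0,0,0],"grip":0}]'
```

```text
time_s: 7.5
position: [0.5746, -0.0591, 0.0481]
eef_rot: [0.001, -3.14, -0.0]
contact_force: [0.4, 0.3, -0.1]
opening: 0.0004
gripper_force: 0.0
[[564. -52.  73.]
 [579. -51.  75.]
 [563. -52.  76.]
 [563. -63.  77.]
 [563. -50.  78.]]
time_s: 7.92
position: [0.5751, -0.0592, 0.047]
eef_rot: [0.001, -3.142, 0.0]
contact_force: [-0.8, 0.0, -0.1]
opening: 0.0004
gripper_force: 0.0
```

```bash
python3 -m crank '[{"offset":[0,0,0.002],"rotation":[0,0,0],"grip":0},{"offset":[0,0,0.001],"rotation":[0,0,0],"grip":0},{"offset":[0,0,0],"rotation":[0,0,0],"grip":0}]';python3 -m crank '[{"offset":[0,0,0.001],"rotation":[0,0,0],"grip":0},{"offset":[0,0,0],"rotation":[0,0,0],"grip":0}]'
```

```text
time_s: 8.3
position: [0.575, -0.0592, 0.0438]
eef_rot: [0.001, -3.141, -0.0]
contact_force: [0.4, -0.6, -0.1]
opening: 0.0006
gripper_force: 0.0
time_s: 8.55
position: [0.575, -0.0592, 0.0429]
eef_rot: [0.001, -3.141, -0.0]
contact_force: [-0.8, -0.2, 0.1]
opening: 0.0004
gripper_force: 0.0
```

```bash
python3 -m crank '[{"offset":[0,0,0.001],"rotation":[0,0,0],"grip":0},{"offset":[0,0,0],"rotation":[0,0,0],"grip":0}]'
```

```text
time_s: 8.8
position: [0.5754, -0.0592, 0.0428]
eef_rot: [-0.001, 3.141, -0.0]
contact_force: [0.2, 0.3, 4.1]
opening: 0.0002
gripper_force: 2.0
```

Contact at reading z ≈ 0.043, i.e. true tip z = reading + 0.021. Press a bit more.

```bash
python3 -m crank '[{"offset":[0,0,0.001],"rotation":[0,0,0],"grip":0},{"offset":[0,0,0],"rotation":[0,0,0],"grip":0}]'
```

```text
time_s: 9.05
position: [0.5758, -0.0593, 0.0428]
eef_rot: [-0.001, 3.139, -0.001]
contact_force: [-2.5, 0.3, 7.7]
opening: 0.0004
gripper_force: 3.9
```

```bash
python3 -m crank '[{"offset":[0,0,0.001],"rotation":[0,0,0],"grip":0},{"offset":[0.003,0,0],"rotation":[0,0,0],"grip":0},{"offset":[0.005,0,0],"rotation":[0,0,0],"grip":0},{"offset":[0.006,0,0],"rotation":[0,0,0],"grip":0},{"offset":[0.006,0,0],"rotation":[0,0,0],"grip":0},{"offset":[0,0,0],"rotation":[0,0,0],"grip":0}]'; python3 - <<'E'
from h import *
for n,b in(("scene",(215,230,340,345)),("top",(230,190,270,320))):
    print(rect(get_image(n),"y",.064,b))
E
```

```text
time_s: 9.8
position: [0.5565, -0.0595, 0.0427]
eef_rot: [-0.001, 3.137, -0.001]
contact_force: [-0.7, -0.5, 10.2]
opening: 0.0002
gripper_force: 5.0
(array([ 5.319e+02, -6.010e+01,  1.313e+02,  4.830e+01, -4.000e-01]), array([466., -84.]), array([598., -35.]))Traceback (most recent call last):
  File "<stdin>", line 3, in <module>
  File "h.py", line 15, in rect
    cs=cv2.findContours(k,0,cv2.CHAIN_APPROX_NONE)[0]; c=max(cs,key=cv2.contourArea)
                                                         ~~~^^^^^^^^^^^^^^^^^^^^^^^^
ValueError: max() iterable argument is empty
```

Shim follows (front end 485→466 mm). 38 mm more.

```bash
python3 -m crank '[{"offset":[0.003,0,0],"rotation":[0,0,0],"grip":0},{"offset":[0.006,0,0],"rotation":[0,0,0],"grip":0},{"offset":[0.006,0,0],"rotation":[0,0,0],"grip":0},{"offset":[0.006,0,0],"rotation":[0,0,0],"grip":0},{"offset":[0.006,0,0],"rotation":[0,0,0],"grip":0},{"offset":[0.006,0,0],"rotation":[0,0,0],"grip":0},{"offset":[0.004,0,0],"rotation":[0,0,0],"grip":0},{"offset":[0,0,0],"rotation":[0,0,0],"grip":0},{"offset":[0,0,0],"rotation":[0,0,0],"grip":0}]'; python3 - <<'E'
from h import *
g=get_image("scene");print(rect(g,"y",.064,(215,230,360,365)));cv2.imwrite("pics/c4.png",cv2.resize(g["color"][200:350,200:400],None,fx=3,fy=3))
E
```

```text
time_s: 11.02
position: [0.5198, -0.0595, 0.0427]
eef_rot: [-0.001, 3.137, -0.001]
contact_force: [-0.7, -0.3, 9.9]
opening: 0.0002
gripper_force: 5.2
(array([ 4.920e+02, -5.990e+01,  1.248e+02,  4.860e+01, -2.000e-01]), array([430., -84.]), array([554., -35.]))
```

View pics/c4.png

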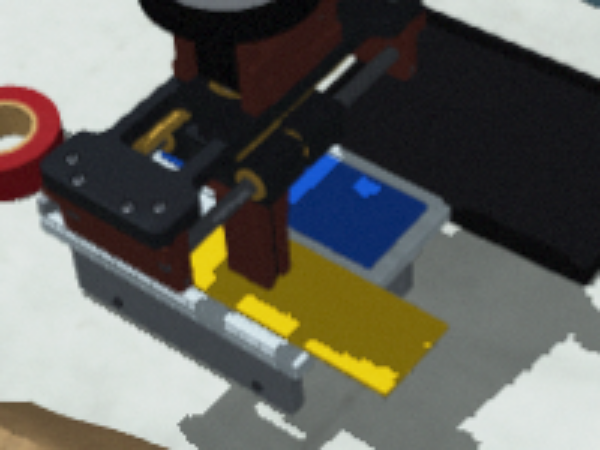

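Yellow shim now sticks out ~40 mm past the front edge (its end at crop (395,390)–(445,325)), blue untouched. 2.5 mm more, then lift, open, and move in front of the edge.

```bash
python3 -m crank '[{"offset":[0.0025,0,0],"rotation":[0,0,0],"grip":0},{"offset":[0,0,0],"rotation":[0,0,0],"grip":0},{"offset":[0,0,-0.008],"rotation":[0,0,0],"grip":0},{"offset":[0,0,-0.03],"rotation":[0,0,0],"grip":0},{"offset":[0,0,-0.04],"rotation":[0,0,0],"grip":0},{"offset":[0.033,0,0],"rotation":[0,0,0],"grip":100},{"offset":[0.033,0,0],"rotation":[0,0,0],"grip":100},{"offset":[0,0,0],"rotation":[0,0,0],"grip":100},{"offset":[0,0,0],"rotation":[0,0,0],"grip":100}]'; python3 - <<'E'
from h import *
g=get_image("scene");print(rect(g,"y",.064,(215,230,360,365)),rect(g,"b",.064,(240,220,355,300)))
E
```

```text
time_s: 12.2
position: [0.4499, -0.0593, 0.118]
eef_rot: [-0.0, 3.141, 0.0]
contact_force: [-1.2, -0.4, -0.8]
opening: 0.0369
gripper_force: 0.0
(array([ 4.924e+02, -6.050e+01,  1.302e+02,  4.970e+01, -3.000e-01]), array([427., -85.]), array([558., -35.])) (array([ 486.9, -124.5,   55.2,   26. ,  -53.9]), array([ 480., -140.]), array([514., -95.]))
```

```bash
python3 -m crank '[{"offset":[0,-0.001,0],"rotation":[0,0,0],"grip":100},{"offset":[0,0,0],"rotation":[0,0,0],"grip":100},{"offset":[0,0,0],"rotation":[0,0,0],"grip":100},{"offset":[0,0,0],"rotation":[0,0,0],"grip":100},{"offset":[0,0,0],"rotation":[0,0,0],"grip":100},{"offset":[0,0,0],"rotation":[0,0,0],"grip":100}]'
```

```text
time_s: 13.0
position: [0.4496, -0.0602, 0.1181]
eef_rot: [-0.001, 3.141, 0.0]
contact_force: [-0.3, -0.2, -0.7]
opening: 0.0881
gripper_force: 0.0
```

```bash
python3 -m crank '[{"offset":[-0.003,0,0.02],"rotation":[0,0,0],"grip":100},{"offset":[0,0,0.025],"rotation":[0,0,0],"grip":100},{"offset":[0,0,0.02],"rotation":[0,0,0],"grip":100},{"offset":[0,0,0.02],"rotation":[0,0,0],"grip":100},{"offset":[0,0,0.01],"rotation":[0,0,0],"grip":100},{"offset":[0,0,0],"rotation":[0,0,0],"grip":100},{"offset":[0,0,0],"rotation":[0,0,0],"grip":100}]'; python3 - <<'E'
from h import *
g=get_image("scene");cv2.imwrite("pics/c5.png",cv2.resize(g["color"][180:380,220:440],None,fx=3,fy=3))
E
```

```text
time_s: 13.88
position: [0.4531, -0.0604, 0.024]
eef_rot: [-0.001, 3.14, -0.0]
contact_force: [-0.5, 0.5, 0.4]
opening: 0.0876
gripper_force: 0.0
```

View pics/c5.png

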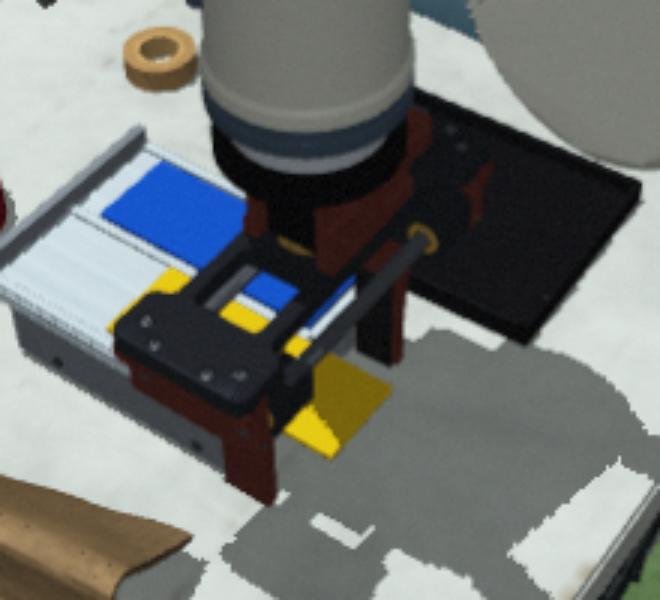

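The fingers straddle the overhanging end (front end at crop (335,455)–(390,390)), tips below the shim. Close.

```bash
python3 -m crank '[{"offset":[0,0,0.001],"rotation":[0,0,0],"grip":40},{"offset":[0,0,0],"rotation":[0,0,0],"grip":40},{"offset":[0,0,0],"rotation":[0,0,0],"grip":40},{"offset":[0,0,0],"rotation":[0,0,0],"grip":40},{"offset":[0,0,0],"rotation":[0,0,0],"grip":40},{"offset":[0,0,0],"rotation":[0,0,0],"grip":40},{"offset":[0,0,0],"rotation":[0,0,0],"grip":40}]' 40
```

```text
time_s: 14.8
position: [0.4526, -0.0602, 0.022]
eef_rot: [-0.001, 3.142, 0.0]
contact_force: [-0.1, -0.2, -0.2]
opening: 0.0475
gripper_force: 40.0
```

Gripped (opening 47.5 mm), but the tips hang ~17 mm below the shim, so it couldn't be laid down on the tray floor. I'll re-grip shallower: open slightly, raise 13 mm, close.

```bash
python3 -m crank '[{"offset":[0,0,0],"rotation":[0,0,0],"grip":70},{"offset":[0,0,0],"rotation":[0,0,0],"grip":70},{"offset":[0,0,-0.007],"rotation":[0,0,0],"grip":70},{"offset":[0,0,-0.006],"rotation":[0,0,0],"grip":70},{"offset":[0,0,0],"rotation":[0,0,0],"grip":70},{"offset":[0,0,0],"rotation":[0,0,0],"grip":40},{"offset":[0,0,0],"rotation":[0,0,0],"grip":40},{"offset":[0,0,0],"rotation":[0,0,0],"grip":40},{"offset":[0,0,0],"rotation":[0,0,0],"grip":40}]' 40; python3 - <<'E'
from h import *
g=get_image("scene");cv2.imwrite("pics/c6.png",cv2.resize(g["color"][260:360,270:370],None,fx=6,fy=6))
E
```

```text
time_s: 15.92
position: [0.4525, -0.0602, 0.0348]
eef_rot: [0.001, -3.141, -0.0]
contact_force: [-0.5, 0.1, 0.1]
opening: 0.0473
gripper_force: 40.0
```

View pics/c6.png

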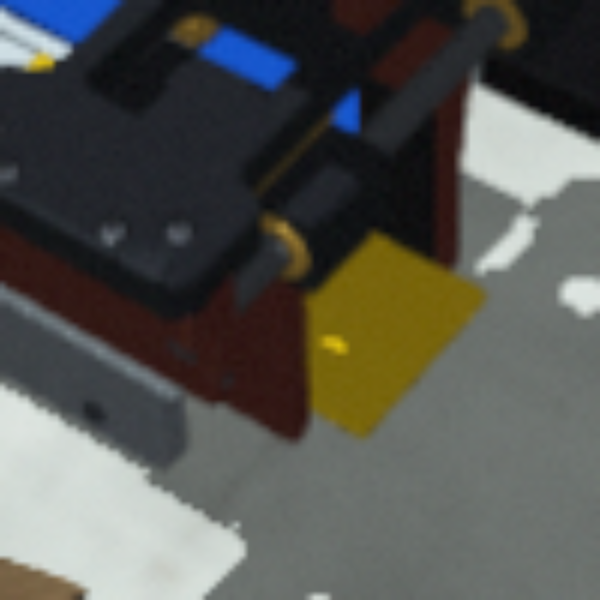

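The fingers pinch the long edges with tips just below the shim (finger tip at crop (300,440)), firm at 40 N. Lift gently.

```bash
python3 -m crank '[{"offset":[0,0,-0.003],"rotation":[0,0,0],"grip":40},{"offset":[0,0,-0.006],"rotation":[0,0,0],"grip":40},{"offset":[0,0,-0.01],"rotation":[0,0,0],"grip":40},{"offset":[0,0,-0.02],"rotation":[0,0,0],"grip":40},{"offset":[0,0,-0.02],"rotation":[0,0,0],"grip":40},{"offset":[0,0,0],"rotation":[0,0,0],"grip":40},{"offset":[0,0,0],"rotation":[0,0,0],"grip":40}]'; python3 - <<'E'
from h import *
g=get_image("scene");cv2.imwrite("pics/c7.png",cv2.resize(g["color"][160:360,220:440],None,fx=3,fy=3))
E
```

```text
time_s: 16.85
position: [0.4526, -0.0603, 0.094]
eef_rot: [-0.001, 3.142, -0.0]
contact_force: [0.6, 0.2, -0.4]
opening: 0.0471
gripper_force: 40.0
```

View pics/c7.png

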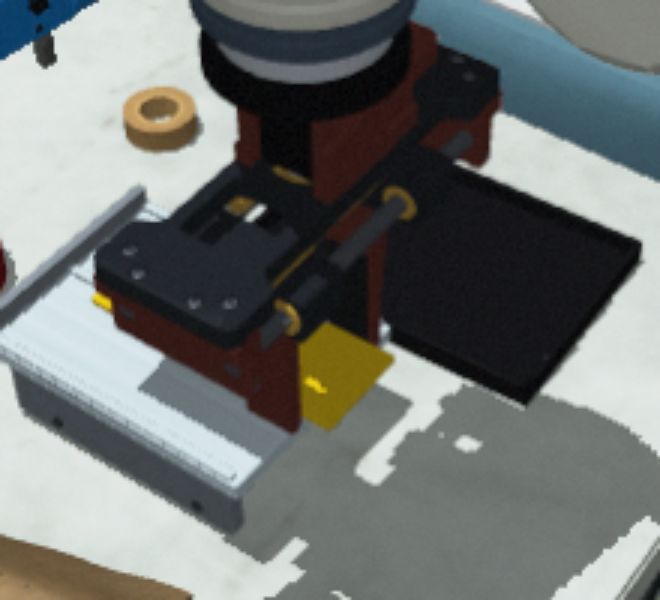

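Shim lifted level, its near end at crop (330,430)–(390,360), rear end peeking out at (100,300). Carry it to the tray: shim centre is TCP + 39 mm in x, so TCP goes to about (0.470, −0.243).

```bash
python3 -m crank '[{"offset":[0,-0.01,0],"rotation":[0,0,0],"grip":40},{"offset":[-0.003,-0.025,0],"rotation":[0,0,0],"grip":40},{"offset":[-0.003,-0.03,0],"rotation":[0,0,0],"grip":40},{"offset":[-0.003,-0.03,0],"rotation":[0,0,0],"grip":40},{"offset":[-0.003,-0.03,0],"rotation":[0,0,0],"grip":40},{"offset":[-0.003,-0.03,0],"rotation":[0,0,0],"grip":40},{"offset":[-0.002,-0.02,0],"rotation":[0,0,-1.5],"grip":40},{"offset":[0,-0.008,0],"rotation":[0,0,0],"grip":40},{"offset":[0,0,0],"rotation":[0,0,0],"grip":40},{"offset":[0,0,0],"rotation":[0,0,0],"grip":40}]'; python3 - <<'E'
from h import *
g=get_image("scene"); D=g["depth"]
m=mask(g,"y").astype(bool); h=cv2.cvtColor(g["color"],cv2.COLOR_BGR2HSV); m=cv2.inRange(h,(22,150,70),(34,255,255))>0
v,u=np.nonzero(m); k=(u>230)&(u<460)&(v>150)&(v<330); u,v=u[k],v[k]
d=D[v,u]; c=-g["R"].T@g["t"]; r=cast(g,np.c_[u,v],0)-c; X=(c+r*(d/(r@g["R"][2]))[:,None])*1000
X=X[(X[:,2]>40)&(X[:,1]<-190)]
print(len(X),X[np.argsort(X[:,0])][::max(1,len(X)//14)].round(0)); cv2.imwrite("pics/c8.png",g["color"])
E
```

```text
time_s: 18.15
position: [0.4698, -0.2427, 0.0939]
eef_rot: [0.042, -3.141, -0.001]
contact_force: [-0.3, 0.3, -0.1]
opening: 0.0473
gripper_force: 40.0
1017 [[ 435. -193.  212.]
 [ 449. -221.  121.]
 [ 454. -243.  125.]
 [ 458. -247.  123.]
 [ 464. -248.  124.]
 [ 473. -258.  124.]
 [ 498. -227.  124.]
 [ 508. -226.  124.]
 [ 518. -239.  124.]
 [ 529. -231.  125.]
 [ 539. -236.  125.]
 [ 550. -219.  123.]
 [ 559. -217.  124.]
 [ 567. -233.  124.]
 [ 573. -242.  123.]]
```

View pics/c8.png

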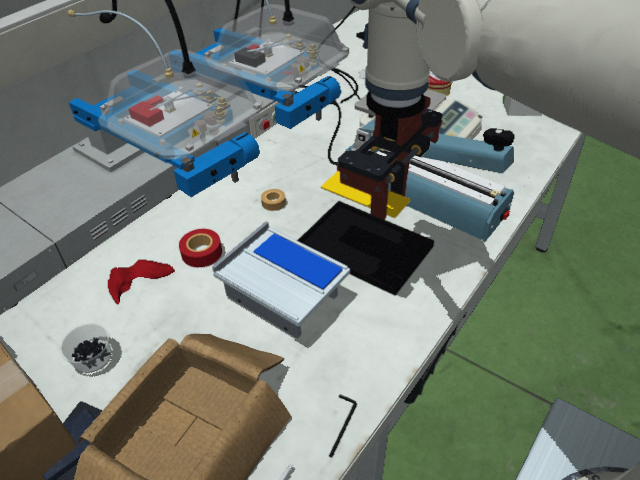

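Shim hangs level (top at z = 0.124), x 0.444–0.574, above the tray. Quick clearance check of the sealer beside the tray before lowering.

```bash
python3 - <<'E'
from h import *
g=get_image("top"); D=g["depth"]
v,u=[a.ravel() for a in np.mgrid[190:350,400:500]]; d=D[v,u]; c=-g["R"].T@g["t"]; r=cast(g,np.c_[u,v],0)-c; X=(c+r*(d/(r@g["R"][2]))[:,None])*1000
hsv=cv2.cvtColor(g["color"],cv2.COLOR_BGR2HSV)[v,u]; k=(hsv[:,0]>90)&(hsv[:,0]<110)&(hsv[:,1]>60)&(X[:,2]>30)&(X[:,2]<140)
Y=X[k]
for a in range(380,640,40):
    q=Y[(Y[:,0]>a)&(Y[:,0]<a+40)]
    if len(q): print(a,q[:,1].max().round(),q[np.argmax(q[:,1]),2].round(),q[:,2].max().round())
E
python3 -m crank '[{"offset":[0,0,0.02],"rotation":[0,0,0],"grip":40},{"offset":[0,0,0.02],"rotation":[0,0,0],"grip":40},{"offset":[0,0,0.015],"rotation":[0,0,0],"grip":40},{"offset":[0,0,0],"rotation":[0,0,0],"grip":40}]'
```

```text
380 -374.0 47.0 140.0
420 -388.0 60.0 140.0
460 -415.0 139.0 139.0
500 -438.0 129.0 131.0
540 -407.0 104.0 117.0
580 -381.0 42.0 117.0
620 -380.0 36.0 111.0
time_s: 18.75
position: [0.4686, -0.2425, 0.0365]
eef_rot: [0.042, -3.138, -0.003]
contact_force: [0.2, 0.5, -0.2]
opening: 0.0469
gripper_force: 40.0
```

```bash
python3 -m crank '[{"offset":[0,0,0.015],"rotation":[0,0,0],"grip":40},{"offset":[0,0,0.015],"rotation":[0,0,0],"grip":40},{"offset":[0,0,0.01],"rotation":[0,0,0],"grip":40},{"offset":[0,0,0.006],"rotation":[0,0,0],"grip":40},{"offset":[0,0,0.003],"rotation":[0,0,0],"grip":40},{"offset":[0,0,0],"rotation":[0,0,0],"grip":40},{"offset":[0,0,0],"rotation":[0,0,0],"grip":40}]'
```

```text
time_s: 19.62
position: [0.4702, -0.2434, -0.0095]
eef_rot: [-0.042, 3.141, -0.001]
contact_force: [-0.7, -0.8, -1.3]
opening: 0.0473
gripper_force: 40.0
```

```bash
python3 -m crank '[{"offset":[0,0,0.002],"rotation":[0,0,0],"grip":40},{"offset":[0,0,0.002],"rotation":[0,0,0],"grip":40},{"offset":[0,0,0.001],"rotation":[0,0,0],"grip":40},{"offset":[0,0,0],"rotation":[0,0,0],"grip":40}]';python3 -m crank '[{"offset":[0,0,0.001],"rotation":[0,0,0],"grip":40},{"offset":[0,0,0],"rotation":[0,0,0],"grip":40}]'
```

```text
time_s: 20.12
position: [0.4698, -0.2432, -0.0151]
eef_rot: [0.042, -3.141, -0.0]
contact_force: [-0.6, -0.1, -0.1]
opening: 0.0469
gripper_force: 40.0
time_s: 20.38
position: [0.4698, -0.2432, -0.016]
eef_rot: [0.042, -3.141, -0.0]
contact_force: [-0.4, -0.3, -0.2]
opening: 0.0471
gripper_force: 40.0
```

Tips are ~1 mm above the tray floor. Release with a small opening, then raise.

```bash
python3 -m crank '[{"offset":[0,0,0],"rotation":[0,0,0],"grip":66},{"offset":[0,0,0],"rotation":[0,0,0],"grip":66},{"offset":[0,0,0],"rotation":[0,0,0],"grip":66},{"offset":[0,0,-0.01],"rotation":[0,0,0],"grip":66},{"offset":[0,0,-0.03],"rotation":[0,0,0],"grip":66},{"offset":[0,0,-0.05],"rotation":[0,0,0],"grip":66},{"offset":[0,0,-0.05],"rotation":[0,0,0],"grip":66},{"offset":[0,0,-0.05],"rotation":[0,0,0],"grip":66},{"offset":[0,0,0],"rotation":[0,0,0],"grip":66},{"offset":[0,0,0],"rotation":[0,0,0],"grip":66}]'; python3 - <<'E'
from h import *
g=get_image("scene");print(rect(g,"y",.008,(290,180,450,310)),rect(g,"b",.064,(240,220,355,300)));cv2.imwrite("pics/c9.png",cv2.resize(g["color"][180:330,200:450],None,fx=3,fy=3))
E
```

```text
time_s: 21.62
position: [0.4698, -0.2432, 0.1739]
eef_rot: [-0.042, 3.141, -0.0]
contact_force: [0.3, -0.2, 0.3]
opening: 0.0581
gripper_force: 0.0
(array([ 513.8, -243. ,  121.2,   50. ,    1.4]), array([ 453., -269.]), array([ 575., -217.])) (array([ 5.445e+02, -1.161e+02,  1.299e+02,  4.860e+01, -4.000e-01]), array([ 479., -141.]), array([609., -91.]))
```

View pics/c9.png

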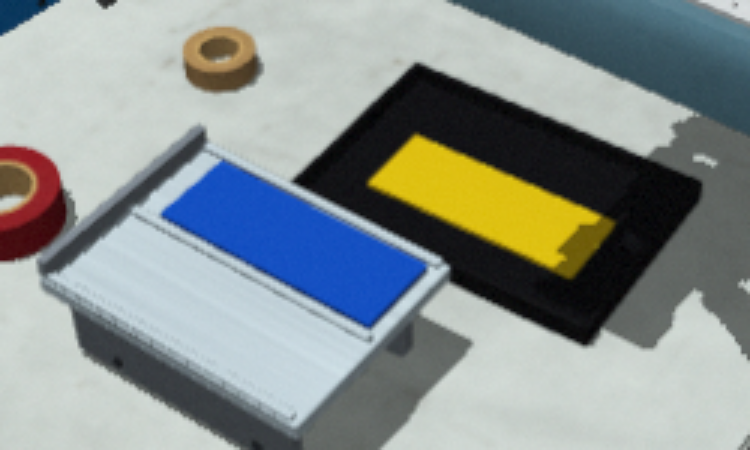

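The yellow shim lies flat and lengthwise inside the tray (crop (370,180)–(615,225)). The blue shim has not moved, and the gripper is well clear.

```bash
python3 -c "from plant import *; print(job_done())"
```

```text
the job is handed in; nothing more can be done
None
```

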